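Load the moisture analyser and hold its sprung hood just below balance

TASK

Lift the moisture analyser's sprung hood by its orange bar past its balance point, so that it stays up by itself with your hand off it, then fetch the sample dish by the handle of its orange holder and set it down (do not drop it) flat in the round pan seat, handle out through the gap at the front, and let go of it. Then take the bar again and bring the hood back down over the dish to a few degrees (at most 15) below the balance point, not further, because shutting it starts the heater: the program finishes while you are holding the hood still there, with the dish untouched in its seat. Leave the jars and the other things on the bench alone.

Things in the scene. Friction and masses are not known exactly. Their poses are not given: they have to be found in the camera images.
- analyser: White bench moisture analyser, fixed, 360 mm deep (x), 210 wide (y). Origin on the bench under its middle; its x points from its front (control panel, robot side) to its rear (hinge), y to its left, z up. Base from x = -190 to +170 mm. Front deck and panel up to 62 mm high, rear column 104 mm.
- hood (a joint): Opening angle of the white hood (190 mm long, 186 wide, 0.9 kg), rad: 0 shut, grows as its front rises, end stop 1.3. Lift-assist spring with balance point at 0.85 rad (49 degrees): below it the hood sinks shut by itself (1.5 N at the bar when shut, 0.6 N at 0.65 rad); above it the spring carries it up to the stop in a second or two and keeps it there. Damped hinge, 0.16 N m s/rad.
- hood_hinge (a point): Middle of the hood's hinge line, at (120, 0, 112) mm in the analyser's frame. The hinge line runs along the analyser's y. Shut, the hood's shell lies from 6 to 40 mm above the hinge line's height, its two side skirts (90 mm either side of the middle) hang to 42 mm below it and its front skirt to 26 mm below it; raised, they lean out over the pan seat's rear half, so bring the dish in from the front.
- hood_bar (a point): Middle of the hood's orange round handle bar, 12 mm thick, 112 mm long along the analyser's y, a leg at each end. Its axis is 232 mm in front of the hinge line and 20 mm above it when shut; it swings about the hinge at 233 mm radius: 132 mm above the bench when shut, 341 mm fully open. 36 mm free between bar and hood front, open space elsewhere. The point turns with the hood.
- pan_seat (a point): Centre of the flat top of the round pan seat, 75 mm above the bench, at (20, 0, 75) mm in the analyser's frame. A draught ring of inner radius 56 mm stands 10 mm above it, open over 65 mm at the front (-x), where a 30 mm wide ledge level with the seat, out to 88 mm from its centre, carries the holder's neck. The shut hood covers it.
- dish: Aluminium sample dish (94 mm wide, rim 14 mm high) fixed in its orange holder: disc of radius 50 mm with a straight handle, about 50 g, most of it in the handle. Origin: centre of the flat underside; handle along its own -x, z up. Handle: neck 8 mm high, 16 wide, out to x = -145 mm, with an upright grip fin on it. It lies on the bench left or right of the analyser, handle roughly towards -x.
- dish_grip (a point): Middle of the dish holder's upright grip fin, at (-121.5, 0, 22) mm in the dish's frame. The fin runs from x = -98 to -145 mm, is 12 mm thick (y), and its top is 34 mm above the dish's underside.
- jar_a: Bystander: white plastic reagent jar with red cap, 84 mm wide, 150 high, on the other side of the analyser from the dish. Origin at the centre of its underside.
- jar_b: Bystander: larger white jar with red cap, 92 mm wide, 165 high. Origin at the centre of its underside.
- dish_stack: Bystander: stack of spare aluminium dishes, 92 mm wide, 26 high. Origin at the centre of its underside.
- check_weight: Bystander: brass check weight with a knob, 30 mm wide, 52 high. Origin at the centre of its underside.
- spatula: Bystander: thin double-ended steel laboratory spatula, 180 mm long, 12 mm wide at its ends, lying on the bench. Origin at the middle of its underside.
- beaker: Bystander: glass beaker, 70 mm wide, 90 high. Origin at the centre of its underside.
- boat: Bystander: white plastic weighing boat, 78 mm square, 18 high. Origin at the centre of its underside.
There are look-alikes about, which are no part of the job. What is shaped like the dish but turquoise is not meant.

How it is judged:
On the way, in this order (a step that is already met when the one before it is completed fails the run):
1. the hood is up past its balance point and stays there with nothing touching it (value of joint hood above 1 rad and contact force between hood and the fingers below 0.05 N and contact force between hood and the arm below 0.05 N), for 0.2 s.
2. the dish lies in the pan seat, let go, with the hood still up (horizontal distance between dish and pan_seat below 0.008 m and z of dish in the frame of pan_seat between -0.004 and 0.004 m and angle between dish's own z axis and vertical below 0.08 rad and contact force between dish and the fingers below 0.05 N and contact force between dish and the arm below 0.05 N and value of joint hood above 1 rad), for 0.2 s.
At the end, for the whole second after the job is handed in: The hood is held still by the gripper between 0.57 and 0.82 rad open (2 to 16 degrees below its balance point at 0.85 rad, speed under 0.05 rad/s, at least 0.2 N between gripper and hood), with the dish flat in the pan seat (centre within 8 mm, height within 4 mm) and not touched (value of joint hood between 0.57 and 0.82 rad and velocity of joint hood between -0.05 and 0.05 rad/s and contact force between hood and the fingers above 0.2 N and horizontal distance between dish and pan_seat below 0.008 m and z of dish in the frame of pan_seat between -0.004 and 0.004 m and angle between dish's own z axis and vertical below 0.08 rad and contact force between dish and the fingers below 0.05 N and contact force between dish and the arm below 0.05 N); the arm keeps its last pose, push and grip.
It fails at once if the hood was shut, or nearly, over the dish (horizontal distance between dish and pan_seat below 0.02 m and value of joint hood below 0.3 rad).
It fails at once if the dish was dropped into the seat from more than 15 mm (horizontal distance between dish and pan_seat below 0.05 m and z of dish in the frame of pan_seat above 0.015 m and contact force between dish and the fingers below 0.02 N and contact force between dish and the arm below 0.02 N).
It fails at once if a bystander was moved by more than 30 mm (distance of any of jar_a, jar_b, dish_stack, check_weight, spatula, beaker, boat from where it was at the start of the episode above 0.03 m).
It fails at once if a jar or the beaker was tipped over (angle between any of jar_a, jar_b, beaker's own z axis and vertical above 0.4 rad).
It also fails if it takes over 72 s, if anything falls off the work surface, if the arm or the gripper's body presses on something with over 40 N, if the wrist force passes 120 N, or if a joint passes its speed limit or range.

ROBOT

A 6-joint arm with a two-finger parallel gripper is mounted at the origin on the work surface. World frame = base frame: x ahead of the robot, y to its left, z up, the work surface at z = 0. Lengths are in m, angles in rad, forces in N, time in s.
With the tool pointing down it reaches from about 0.425 to 0.95 m from the base axis. Payload 3.5 kg.
Tool frame: the origin (TCP) lies at the very end of the fingers, on their centre line; the grasp point (between the pads) lies 19 mm behind it (grip_depth is the distance from the TCP to the grasp point, in m); x points along the fingers, z is the direction in which the jaws open and shut, and the axes are right-handed (so a half turn about x gives the same grasp; the last joint's range is limited). The gripper opens to 85 mm and grips with 20 to 120 N. Pads are 22 mm wide; open, the fingers measure 114 mm over their backs; the gripper's body (76 mm by 85 mm) begins 54 mm behind the grasp point. The pads swing forward as they close: fully open they stand 13 mm farther back than shut.
Start: joints at [1.004, 0.286, 1.577, -0, 1.279, -0.15], TCP at [0.273, 0.617, 0.209] pointing down, gripper open.
Joint ranges: [-2.77, 2.77], [-0.9, 2.22], [0.21, 2.48], [-1.53, 4.67], [0.24, 2.81], [-2.84, 2.84]. Speed limits (rad/s): [2.79, 2.79, 3.14, 3.14, 3.14, 3.14].

INTERFACE

Orientations are given as a unit quaternion [x, y, z, w].
In Python, from plant import get_state, read_camera, calibration, sign_off, recognise, grip_depth gives the robot as it stands. The module is installed in compiled form; this text tells all that it offers.
- The arm moves only by the tool servo_tool, never from a script. Its argument "deltas" is a list that holds one entry, the list of rows, each a list of 4 numbers: the shift along the world's x, y, z scaled (see below), then the turn about the world's z scaled (see below). In form: [[[tx, ty, tz, spin], ...]]. A call has exactly 5 rows; each row is the pose to reach, as a shift and turn from the pose commanded when the call began; what a row does not reach only later rows make up. The controller multiplies each number of a shift by 10 cm and each number of a turn by 90 degrees. A row lasts 1/10 s, in which the tool goes at most 50 mm and 8.59 degrees, less where a joint would pass 70% of its speed; a pose out of reach is approached as far as the arm can. A call with a number of a shift or a turn outside -1 to 1 is refused whole. A call with a gripper value outside its range is refused whole. "claw" is the gripper's target within -1 to 1 (fully open at 1, half-way at 0, shut at -1), set as the call begins (left out, the last holds). The fingers move at their own pace and stop on an object; "force" is the grip in N (left out, the last holds). Time passes only in rows, so rows that repeat a pose let the fingers close, or fill a call up. It gives the time, the measured TCP pose, the force and the opening at its end, in the units of the state.
- get_state(): the state, without advancing time (a new reading comes with each control period).
- read_camera(name): name is "side" or "top" or "wrist"; returns the picture (400x640x3 uint8, blue, green, red); there is no depth.
- calibration(name): a dict with "intrinsics" (3x3 intrinsics, pixels), "R" (3x3) and "t" (3): a world point X has camera coordinates R X + t; the wrist camera has in their place "T_tool_cam" (4x4, takes a point from camera to tool coordinates, whose origin is the TCP and whose axes are the tool frame's). Camera axes: x right, y down, z forward; pixel columns grow to the right and rows downward; lengths in m; the calibration is good to about 2 mm. A picture is of the moment at which its call begins: read the wrist's pose just before it. calibration takes no time and is no camera call.
- sign_off(): hands the job in, once; it reports no verdict.
Trained networks look in the newest picture that a camera, given by its name, has taken for a name from the list of things; names that differ only in an ending like _2 or _b are one class to them, and where a whole thing is asked for, a point or a joint stands for the part that bears it (a point fixed in the world has none). Each returns a list of dicts, best first, with "p" (0 to 1); they miss things now and then, are a little off and sometimes report something else, mostly with a low value. They report only what shows in the picture. A call takes as long as a camera call. They do not tell look-alikes from the thing itself.
- recognise(camera, query): "at" ([x, y, z] in m, in world coordinates, good to about 4 mm: the middle of the surface that is visible of it).
The state is a dict: "time": time; "qpos": joint angles; "dq": joint speeds; "joint_efforts": joint torques, N m; "eef_pos": TCP position; "tcp_rot": TCP orientation; "contact_force": force on the tool from outside, world axes, zero at the start; "wrist_torque": the same for the moment, N m; "opening": opening from 0.0 (shut) to 1.0 (fully open).
Only numpy, scipy, OpenCV 4.12 (cv2) and the standard library are available. Lean on these libraries where they do the work, as an engineer would, in place of code of your own. Each camera call takes 0.05 s, during which the arm holds its last target. There are 200 camera calls.

## Working session

There is one attempt and no reset: what is moved stays moved. The work goes in short steps, Python scripts to look and compute and a tool call to move; the robot and the scene stay as the last step left them, time stands still between calls to the robot, and variables do not carry over. Pictures are saved under pics/ and viewed, about 8 in all and at most 12, crops included, and the job is handed in when it is done.

Besides the shell and the picture viewer there is one more tool, called after "Call:" as name([rows], argument=value, ...), one row to a line, values as JSON. servo_tool: Moves the arm, as the interface text tells. Its arguments: {"type":"object","properties":{"deltas":{"type":"array"},"claw":{"type":"number"},"force":{"type":"number"}},"required":["deltas"]}

```bash
mkdir -p pics
python3 - <<'E'
from plant import *
import cv2,numpy as np
s=get_state();print(s['time'],s['eef_pos'],s['tcp_rot'],s['opening'],grip_depth)
for c in ['top','side']:
    cv2.imwrite(f'pics/{c}0.png',read_camera(c))
    k=calibration(c);print(c,np.round(k['intrinsics'],1).tolist(),np.round(k['R'],4).tolist(),np.round(k['t'],4).tolist())
    for q in ['analyser','hood_bar','dish','dish_grip','hood','jar_a','pan_seat','spatula','check_weight','beaker','boat','dish_stack']:
        try: print(c,q,[(np.round(d['at'],3).tolist(),round(d['p'],2)) for d in recognise(c,q)][:4])
        except Exception as e: print(q,e)
E
```

```text
0.0 [0.27286701 0.61661874 0.20743337] [-0.38608865  0.59339089  0.38537388  0.59186973] 1.0007923763986257 0.0187
top [[387.6, 0.0, 321.8], [0.0, 387.6, 195.5], [0.0, 0.0, 1.0]] [[0.0185, -0.9998, -0.0067], [-0.9973, -0.018, -0.0707], [0.0705, 0.008, -0.9975]] [0.0072, 0.5646, 1.3538]
top analyser [([0.564, 0.02, 0.143], 0.8)]
top hood_bar [([0.597, 0.028, 0.154], 0.62)]
top dish [([0.83, -0.243, 0.004], 0.88), ([0.585, -0.298, 0.007], 0.6)]
top dish_grip [([0.832, -0.248, 0.007], 0.95), ([0.59, -0.296, 0.01], 0.69)]
top hood [([0.594, 0.027, 0.152], 0.67)]
top jar_a [([0.322, -0.375, 0.166], 0.58), ([0.579, 0.337, 0.151], 0.56)]
top pan_seat [([0.566, 0.019, 0.146], 0.65)]
top spatula [([0.292, 0.217, 0.005], 0.68)]
top check_weight [([0.564, 0.02, 0.144], 0.67), ([0.312, -0.234, 0.035], 0.45)]
top beaker [([0.562, -0.492, 0.05], 0.63)]
top boat [([0.523, 0.497, 0.003], 0.86)]
top dish_stack [([0.319, 0.428, 0.017], 0.8)]
side [[417.5, 0.0, 316.2], [0.0, 417.5, 205.9], [0.0, 0.0, 1.0]] [[0.7992, -0.601, -0.0053], [-0.4308, -0.5668, -0.7023], [0.4191, 0.5636, -0.7119]] [-0.4488, 0.3137, 1.1329]
side analyser [([0.538, -0.025, 0.1], 0.56), ([0.314, 0.422, 0.017], 0.15)]
side hood_bar [([0.582, -0.011, 0.153], 0.73)]
side dish [([0.588, -0.296, -0.0], 0.79), ([0.831, -0.252, 0.006], 0.77), ([0.309, -0.249, 0.031], 0.4), ([0.315, 0.422, 0.014], 0.23)]
side dish_grip [([0.829, -0.252, 0.004], 0.82), ([0.586, -0.292, 0.004], 0.67)]
side hood [([0.575, -0.007, 0.148], 0.96)]
side jar_a [([0.539, -0.026, 0.1], 0.72), ([0.296, -0.41, 0.144], 0.68), ([0.572, 0.322, 0.109], 0.64)]
side pan_seat [([0.538, -0.024, 0.096], 0.92)]
side spatula []
side check_weight []
side beaker [([0.567, -0.486, 0.058], 0.98)]
side boat [([0.527, 0.5, 0.005], 0.85), ([0.31, -0.249, 0.034], 0.36)]
side dish_stack [([0.315, 0.419, 0.017], 0.93)]
```

View pics/top0.png

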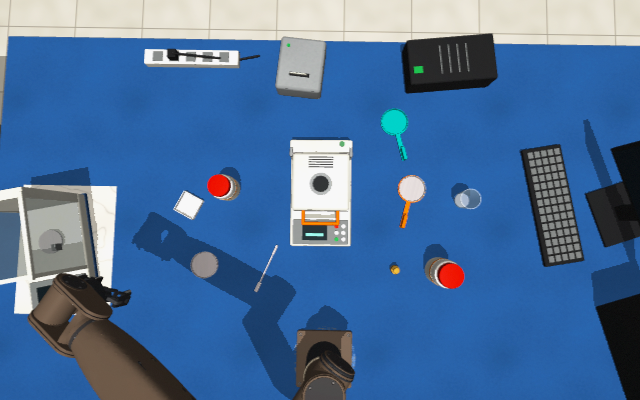

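View pics/side0.png

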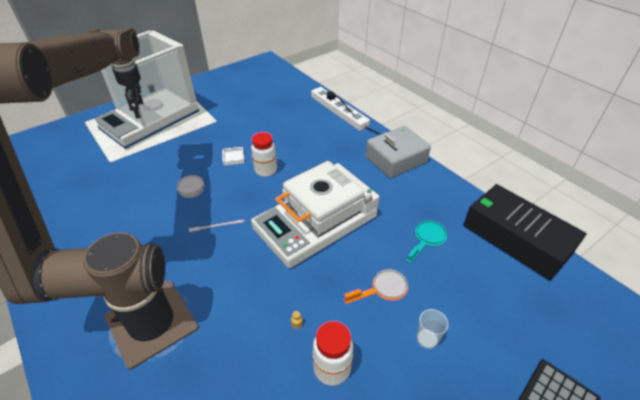

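```bash
cat > h.py <<'E'
import cv2,numpy as np
from plant import *
from scipy.spatial.transform import Rotation as Ro
def cam(c):
    k=calibration(c)
    if 'R' in k: return np.array(k['intrinsics']),np.array(k['R']),np.array(k['t'])
    s=get_state();T=np.array(k['T_tool_cam']);W=np.eye(4);W[:3,:3]=Ro.from_quat(s['tcp_rot']).as_matrix();W[:3,3]=s['eef_pos']
    M=np.linalg.inv(W@T);return np.array(k['intrinsics']),M[:3,:3],M[:3,3]
def unproj(C,uv,z):
    K,R,t=C;d=R.T@np.linalg.inv(K)@np.c_[uv,np.ones(len(uv))].T;o=-R.T@t
    return (o[:,None]+d*((z-o[2])/d[2])).T
def proj(C,X):
    K,R,t=C;p=K@(R@np.atleast_2d(X).T+t[:,None]);return (p[:2]/p[2]).T
def orange(im):
    h=cv2.cvtColor(im,cv2.COLOR_BGR2HSV)
    return cv2.morphologyEx(cv2.inRange(h,(8,150,90),(20,255,255)),cv2.MORPH_OPEN,np.ones((2,2)))
def blobs(im,amin=25):
    n,l,s,c=cv2.connectedComponentsWithStats(orange(im))
    return [(np.c_[np.where(l==i)[1],np.where(l==i)[0]].astype(float),s[i],c[i]) for i in range(1,n) if s[i][4]>=amin]
E
python3 - <<'E'
from h import *
im=cv2.imread('pics/top0.png');C=cam('top')
for p,s,c in blobs(im):
    print('blob',s.tolist(),np.round(c,1))
    for z in(.13,.03,.004):
        r=cv2.minAreaRect(unproj(C,p,z)[:,:2].astype(np.float32));print(z,np.round(unproj(C,p,z).mean(0),3),np.round(r[0],4),np.round(r[1],4),round(r[2],1))
# white circle of dish
g=im[160:220,380:440].min(2)
m=(g>110).astype(np.uint8);pts=np.c_[np.where(m)[1]+380,np.where(m)[0]+160].astype(float)
print('dish white',len(pts),np.round(unproj(C,pts,.012).mean(0),4),cv2.minEnclosingCircle(unproj(C,pts,.012)[:,:2].astype(np.float32)))
# base rectangle front edge & hood corner by white mask
m=(im[120:260,270:370].min(2)>120).astype(np.uint8)
n,l,s,c=cv2.connectedComponentsWithStats(m);i=1+np.argmax(s[1:,4]);pts=np.c_[np.where(l==i)[1]+270,np.where(l==i)[0]+120].astype(float)
r=cv2.minAreaRect(pts.astype(np.float32));print('an',r);b=cv2.boxPoints(r)
for z in (0,.062,.104): print(z,np.round(unproj(C,b,z)[:,:2],3).tolist())
k=calibration('wrist');print(np.round(k['T_tool_cam'],3).tolist(),np.round(k['intrinsics'],0).tolist())
v=cv2.resize(im[125:255,280:440],None,fx=5,fy=4.6,interpolation=cv2.INTER_CUBIC);cv2.imwrite('pics/c1.png',v)
E
```

```text
blob [401, 202, 10, 27, 123] [405.7 215.4]
0.13 [ 0.497 -0.257  0.13 ] [ 0.4983 -0.2577] [0.0156 0.0884] 76.2
0.03 [ 0.499 -0.278  0.03 ] [ 0.5008 -0.2786] [0.0169 0.0954] 76.2
0.004 [ 0.5   -0.283  0.004] [ 0.5014 -0.2841] [0.0172 0.0972] 76.2
blob [302, 211, 38, 16, 193] [320.6 221.4]
0.13 [0.472 0.019 0.13 ] [0.4812 0.0191] [0.1205 0.0469] 89.4
0.03 [0.473 0.02  0.03 ] [0.4823 0.0201] [0.13   0.0506] 89.4
0.004 [0.473 0.02  0.004] [0.4825 0.0203] [0.1325 0.0516] 89.4
blob [392, 267, 6, 7, 25] [394.2 269.4]
0.13 [ 0.323 -0.22   0.13 ] [ 0.323  -0.2197] [0.012  0.0231] 59.3
0.03 [ 0.311 -0.238  0.03 ] [ 0.3116 -0.2376] [0.013  0.0249] 59.3
0.004 [ 0.308 -0.243  0.004] [ 0.3086 -0.2423] [0.0132 0.0254] 59.3
dish white 560 [ 0.5966 -0.3034  0.012 ] ((0.5665884017944336, -0.30224382877349854), 0.07787982374429703)
an ((321.0, 192.5), (105.0, 62.0), 90.0)
0 [[0.766, 0.137], [0.77, -0.088], [0.391, -0.093], [0.387, 0.128]]
0.062 [[0.753, 0.131], [0.756, -0.084], [0.395, -0.089], [0.391, 0.122]]
0.104 [[0.744, 0.127], [0.747, -0.081], [0.397, -0.086], [0.393, 0.119]]
[[0.0, -0.309, 0.951, -0.166], [0.001, -0.951, -0.309, 0.079], [1.0, 0.001, 0.0, -0.0], [0.0, 0.0, 0.0, 1.0]] [[311.0, 0.0, 317.0], [0.0, 311.0, 201.0], [0.0, 0.0, 1.0]]
```

View pics/c1.png

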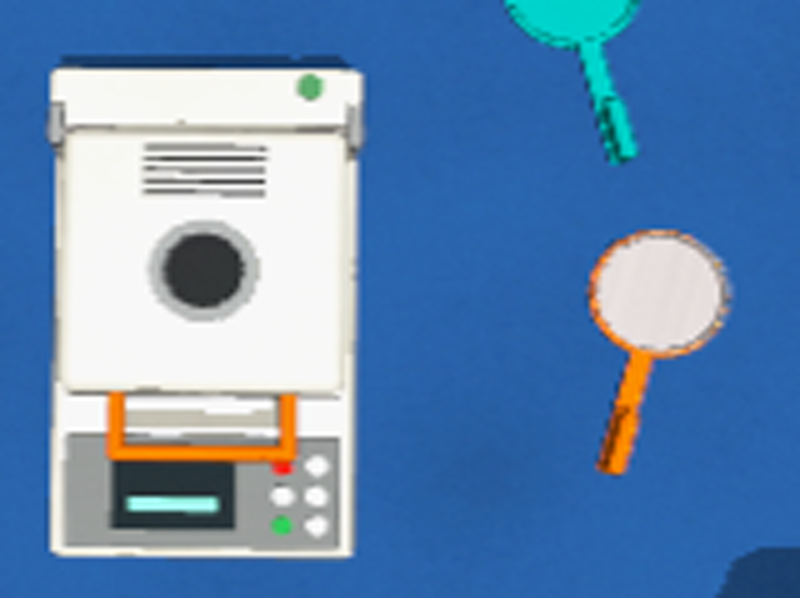

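```bash
cat >> h.py <<'E'
def st():
    s=get_state();R=Ro.from_quat(s['tcp_rot']).as_matrix()
    print('t',round(s['time'],2),'pos',np.round(s['eef_pos'],4),'jaw yaw deg',round(np.degrees(np.arctan2(R[1,2],R[0,2])),2),'q',np.round(s['qpos'],2),'F',np.round(s['contact_force'],2),'open',round(s['opening'],3),'xaxis',np.round(R[:,0],3))
E
python3 - <<'E'
from h import *
st();C=cam('top')
u=np.array([[302.,223.5],[339.,223.5],[320.5,223.5]]);print(unproj(C,u,.132))
print(cam('wrist'))
E
```

```text
t 1.3 pos [0.2732 0.6172 0.2089] jaw yaw deg 66.12 q [ 1.    0.29  1.58 -0.    1.28 -0.15] F [0.89 0.72 0.45] open 0.994 xaxis [ 0.  0. -1.]
[[ 0.46446901  0.07900262  0.132     ]
 [ 0.46668945 -0.04079     0.132     ]
 [ 0.46557959  0.0190872   0.132     ]]
(array([[311.39499832,   0.        , 316.55726877],
       [  0.        , 311.39499832, 200.54871664],
       [  0.        ,   0.        ,   1.        ]]), array([[ 4.03882432e-01,  9.14810887e-01, -1.49067127e-04],
       [ 8.69963026e-01, -3.84032019e-01,  3.09327888e-01],
       [ 2.82919273e-01, -1.25061782e-01, -9.50955433e-01]]), array([-0.67499847, -0.04137471,  0.38040088]))
```

Call:
servo_tool([
  [[0.064,-0.2,0.04,-0.024],[0.128,-0.4,0.08,-0.049],[0.192,-0.6,0.12,-0.073],[0.256,-0.8,0.16,-0.098],[0.32,-1.0,0.2,-0.122]],
], claw=-0.1, force=30)

```text
time: 1.8
eef_pos: [0.3054, 0.5164, 0.229]
tcp_rot: [-0.327, 0.627, 0.327, 0.627]
contact_force: [0.8, -0.4, -0.9]
opening: 0.448
```

Call:
servo_tool([
  [[0.064,-0.2,0.04,-0.024],[0.128,-0.4,0.08,-0.049],[0.192,-0.6,0.12,-0.073],[0.256,-0.8,0.16,-0.098],[0.32,-1.0,0.2,-0.122]],
])

```text
time: 2.3
eef_pos: [0.3374, 0.4164, 0.2491]
tcp_rot: [-0.265, 0.655, 0.265, 0.656]
contact_force: [0.3, 0.3, -0.4]
opening: 0.447
```

Call:
servo_tool([
  [[0.064,-0.2,0.02,-0.024],[0.128,-0.4,0.04,-0.049],[0.192,-0.6,0.06,-0.073],[0.256,-0.8,0.08,-0.098],[0.32,-1.0,0.1,-0.122]],
])

```text
time: 2.8
eef_pos: [0.3694, 0.3164, 0.2591]
tcp_rot: [-0.201, 0.678, 0.201, 0.678]
contact_force: [0.2, 0.4, -0.7]
opening: 0.451
```

Call:
servo_tool([
  [[0.064,-0.2,0,-0.024],[0.128,-0.4,0,-0.049],[0.192,-0.6,0,-0.073],[0.256,-0.8,0,-0.098],[0.32,-1.0,0,-0.122]],
])

```text
time: 3.3
eef_pos: [0.4014, 0.2164, 0.259]
tcp_rot: [-0.136, 0.694, 0.136, 0.694]
contact_force: [0.4, 0.6, 0.7]
opening: 0.451
```

Call:
servo_tool([
  [[0.064,-0.2,0,-0.024],[0.128,-0.4,0,-0.049],[0.192,-0.6,0,-0.073],[0.256,-0.8,0,-0.098],[0.32,-1.0,0,-0.122]],
])

```text
time: 3.8
eef_pos: [0.4334, 0.1164, 0.2591]
tcp_rot: [-0.069, 0.704, 0.069, 0.704]
contact_force: [0.5, 0.2, -0.2]
opening: 0.446
```

Call:
servo_tool([
  [[0.064,-0.2,0,-0.024],[0.128,-0.4,0,-0.049],[0.192,-0.6,0,-0.073],[0.256,-0.8,0,-0.098],[0.32,-0.98,0,-0.122]],
])

```text
time: 4.3
eef_pos: [0.4654, 0.0183, 0.2591]
tcp_rot: [-0.001, 0.707, 0.001, 0.707]
contact_force: [-0.0, 0.7, -0.2]
opening: 0.453
```

Run:
```python
from h import *
st();im=read_camera('wrist');C=cam('wrist');cv2.imwrite('pics/w1.png',im)
for p,s,c in blobs(im,60):
    print(s.tolist(),np.round(c,1),np.round(unproj(C,c[None],.132),3))
print([(np.round(d['at'],3).tolist(),round(d['p'],2)) for d in recognise('wrist','hood_bar')][:3])
print(np.round(proj(C,[[.4656,.019,.132]]),0))
```

```text
t 4.3 pos [0.4654 0.0183 0.2591] jaw yaw deg 0.13 q [-0.18 -0.23  2.01 -0.    1.36 -0.18] F [-0.03  0.73 -0.19] open 0.453 xaxis [ 0.001 -0.    -1.   ]
[315, 120, 53, 123, 2117] [329.8 177.4] [[0.48  0.023 0.132]]
[313, 332, 57, 23, 747] [336.1 343.2] [[ 0.49  -0.175  0.132]]
[([0.589, 0.035, 0.154], 0.62), ([0.566, 0.044, 0.155], 0.18)]
[[315. 182.]]
```

View pics/w1.png

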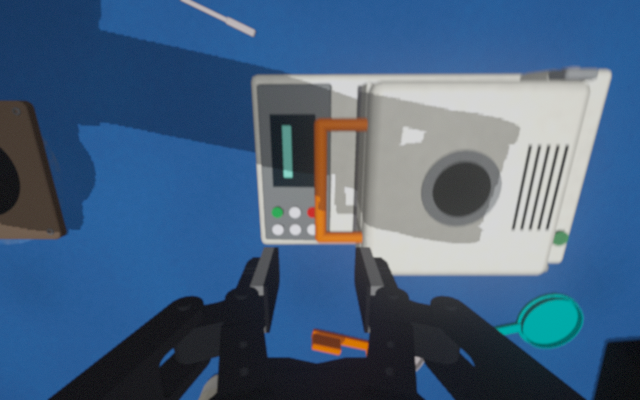

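Run:
```python
from h import *
im=cv2.imread('pics/w1.png');C=cam('wrist')
p=max(blobs(im,60),key=lambda b:b[1][4])[0]
for r in (140,160,180,200,220):
    x=p[p[:,1]==r][:,0];print(r,x.min(),x.max(),np.round(unproj(C,np.array([[(x.min()+x.max())/2,r]]),.132),4))
for z in (.132,.138): print(z,np.round(unproj(C,np.array([[321,p[:,1].min()-.5],[321,p[:,1].max()+.5]]),z),4))
# base long edges/hood
m=(im.min(2)>90).astype(np.uint8)
for r in ((255,75),(605,72),(264,243)): print(np.round(unproj(C,np.array([r],float),.062),4))
```

```text
140 315.0 327.0 [[0.4701 0.0607 0.132 ]]
160 315.0 326.0 [[0.4698 0.042  0.132 ]]
180 316.0 326.0 [[0.4704 0.0225 0.132 ]]
200 316.0 326.0 [[0.4705 0.0021 0.132 ]]
220 316.0 326.0 [[ 0.4707 -0.0191  0.132 ]]
0.132 [[ 0.47    0.0792  0.132 ]
 [ 0.4708 -0.044   0.132 ]]
0.138 [[ 0.4699  0.0796  0.138 ]
 [ 0.4707 -0.0411  0.138 ]]
[[0.3993 0.1215 0.062 ]]
[[0.7775 0.1254 0.062 ]]
[[ 0.3991 -0.0785  0.062 ]]
```

Call:
servo_tool([
  [[0.04,0,-0.25,0],[0.04,0,-0.5,0],[0.04,0,-0.75,0],[0.04,0,-1.0,0],[0.04,0,-1.0,0.005]],
], force=20)

```text
time: 4.9
eef_pos: [0.4662, 0.0204, 0.1551]
tcp_rot: [-0.004, 0.71, 0.005, 0.704]
contact_force: [-0.6, 0.6, 0.6]
opening: 0.447
```

Call:
servo_tool([
  [[0,0,-0.15,0],[0,0,-0.3,0],[0,0,-0.45,0],[0,0,-0.45,0],[0,0,-0.45,0]],
])

```text
time: 5.4
eef_pos: [0.4699, 0.0194, 0.1151]
tcp_rot: [-0.005, 0.707, 0.004, 0.708]
contact_force: [-0.2, 0.6, -0.0]
opening: 0.449
```

Call:
servo_tool([
  [[0,0,0,0],[0,0,0,0],[0,0,0,0],[0,0,0,0],[0,0,0,0]],
], claw=-1)

```text
time: 5.9
eef_pos: [0.4692, 0.0192, 0.1146]
tcp_rot: [-0.004, 0.707, 0.004, 0.707]
contact_force: [-3.2, 0.3, 4.7]
opening: 0.0
```

Run:
```python
from h import *
st();im=read_camera('wrist');cv2.imwrite('pics/w2.png',im)
a=.0862
r=np.hypot(.232,.020)
p=lambda th:np.array([-r*np.cos(th+a),r*np.sin(th+a)])
o=p(0);prev=o
for th in np.arange(.1,1.31,.05):
    q=p(th);print(round(th,2),np.round((q-o)*1000,1));
```

```text
t 5.9 pos [0.4692 0.0192 0.1146] jaw yaw deg 0.69 q [-0.18 -0.07  2.15 -0.    1.06 -0.19] F [-3.19  0.27  4.66] open 0.0 xaxis [-0. -0. -1.]
0.1 [ 3.2 23.1]
0.15 [ 5.6 34.4]
0.2 [ 8.6 45.7]
0.25 [12.2 56.8]
0.3 [16.3 67.7]
0.35 [20.9 78.3]
0.4 [26.1 88.8]
0.45 [31.8 98.9]
0.5 [ 38.  108.8]
0.55 [ 44.7 118.3]
0.6 [ 51.8 127.5]
0.65 [ 59.4 136.3]
0.7 [ 67.5 144.7]
0.75 [ 75.9 152.8]
0.8 [ 84.7 160.3]
0.85 [ 93.9 167.5]
0.9 [103.5 174.1]
0.95 [113.4 180.3]
1.0 [123.5 186. ]
1.05 [134.  191.2]
1.1 [144.6 195.8]
1.15 [155.5 199.9]
1.2 [166.6 203.4]
1.25 [177.9 206.4]
1.3 [189.3 208.9]
```

View pics/w2.png

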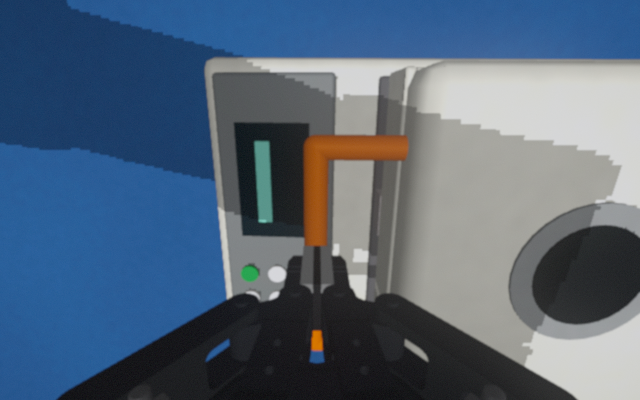

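Run:
```python
from h import *
C=cam('wrist');im=cv2.imread('pics/w2.png')
p=max(blobs(im,60),key=lambda b:b[1][4])[0]
for r in (170,190,210,230,240):
    x=p[p[:,1]==r][:,0];x=x[x<340];print(r,x.min(),x.max())
for z in (.10,.11,.12,.132,.14): print(z,np.round(unproj(C,np.array([[305,135.],[327,200],[305,200],[317,245],[317,290],[405,148]]),z)[:,:2],4).tolist())
print(np.round(proj(C,[get_state()['eef_pos'],get_state()['eef_pos']+np.array([0,0,.03]),[.470,.078,.138],[.470,.04,.132]])))
g=read_camera('side');K=cam('side');u=proj(K,[[.47,.019,.132]])[0].astype(int);print(u,[(np.round(d['at'],3).tolist(),round(d['p'],2)) for d in recognise('side','hood_bar')][:3])
cv2.imwrite('pics/s2.png',cv2.resize(g[u[1]-60:u[1]+60,u[0]-80:u[0]+80],None,fx=5,fy=5,interpolation=cv2.INTER_CUBIC))
```

```text
170 305.0 328.0
190 305.0 327.0
210 305.0 327.0
230 305.0 327.0
240 306.0 327.0
0.1 [[0.4622, 0.0788], [0.4756, 0.0401], [0.4622, 0.0399], [0.4699, 0.0099], [0.4704, -0.0234], [0.5198, 0.0722]]
0.11 [[0.4625, 0.0799], [0.4752, 0.0433], [0.4626, 0.0432], [0.4698, 0.0148], [0.4703, -0.0167], [0.517, 0.0737]]
0.12 [[0.4629, 0.081], [0.4748, 0.0466], [0.4629, 0.0464], [0.4698, 0.0197], [0.4702, -0.0099], [0.5141, 0.0751]]
0.132 [[0.4633, 0.0823], [0.4743, 0.0504], [0.4633, 0.0503], [0.4697, 0.0256], [0.47, -0.0018], [0.5107, 0.0768]]
0.14 [[0.4635, 0.0831], [0.474, 0.053], [0.4636, 0.0529], [0.4696, 0.0295], [0.4699, 0.0036], [0.5084, 0.078]]
[[316. 242.]
 [316. 268.]
 [319. 146.]
 [318. 219.]]
[287 208] [([0.593, -0.029, 0.154], 0.72), ([0.544, -0.034, 0.085], 0.58)]
```

View pics/s2.png

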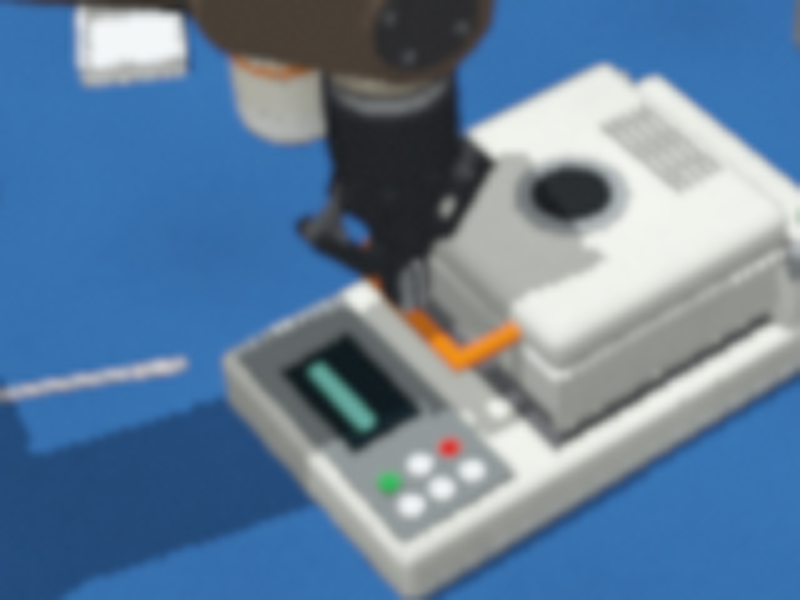

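Call:
servo_tool([
  [[0.01,0,0.05,0],[0.01,0,0.1,0],[0.02,0,0.15,0],[0.03,0,0.23,0],[0.03,0,0.23,0]],
])

```text
time: 6.55
eef_pos: [0.4734, 0.019, 0.1384]
tcp_rot: [-0.004, 0.706, 0.004, 0.708]
contact_force: [-0.4, -0.6, 0.1]
opening: -0.005
```

Run:
```python
from h import *
st();im=read_camera('wrist');
p,s,c=max(blobs(im,60),key=lambda b:b[1][4]);print(s)
for r in (170,190,210,230,240):
    x=p[p[:,1]==r][:,0];x=x[x<340];print(r,x.min() if len(x) else 0,x.max() if len(x) else 0)
```

```text
t 6.55 pos [0.4734 0.019  0.1384] jaw yaw deg 0.69 q [-0.17 -0.1   2.12  0.    1.11 -0.19] F [-0.4  -0.61  0.06] open -0.005 xaxis [ 0.003 -0.001 -1.   ]
[ 299  132   90  124 3687]
170 299.0 319.0
190 299.0 319.0
210 300.0 318.0
230 301.0 318.0
240 301.0 318.0
```

Run:
```python
from h import *
S=cam('side');T=cam('top')
for c,C in(('side',S),('top',T)):
    im=cv2.imread(f'pics/{c}0.png')
    b=[x for x in blobs(im,20) if 250<x[2][0]<340 and 190<x[2][1]<230]
    for p,s,cc in b:
        print(c,s,'corner lowest',p[p[:,1].argmax()],'left',p[p[:,0].argmin()], 'right',p[p[:,0].argmax()])
    for z in(.105,.115,.132):
        print(z,np.round(proj(C,[[.464,-.0375,z],[.464,.0745,z],[.47,-.0375,z],[.47,.0745,z]]),1).tolist())
```

```text
side [278 194  33  28 149] corner lowest [298. 221.] left [278. 199.] right [310. 215.]
0.105 [[297.3, 226.7], [276.5, 205.2], [298.9, 225.8], [278.1, 204.4]]
0.115 [[297.1, 224.4], [276.2, 202.9], [298.8, 223.5], [277.9, 202.1]]
0.132 [[296.9, 220.5], [275.8, 199.0], [298.6, 219.6], [277.5, 198.1]]
top [302 211  38  16 193] corner lowest [323. 226.] left [302. 220.] right [339. 212.]
0.105 [[337.7, 224.3], [303.8, 223.7], [337.7, 222.5], [303.9, 221.8]]
0.115 [[337.8, 224.3], [303.7, 223.7], [337.8, 222.5], [303.7, 221.8]]
0.132 [[338.0, 224.3], [303.4, 223.7], [338.0, 222.5], [303.4, 221.8]]
```

Run:
```python
from h import *
a=cv2.imread('pics/w2.png');b=read_camera('wrist');cv2.imwrite('pics/w3.png',b)
print(proj(cam('wrist'),[get_state()['eef_pos']]))
f=lambda i:cv2.resize(i[190:360,250:385],None,fx=2.9,fy=3.4,interpolation=cv2.INTER_CUBIC)
v=np.hstack([f(a),f(b)]);v=np.clip(v.astype(float)*1.8,0,255).astype(np.uint8);print(v.shape);cv2.imwrite('pics/cmp.png',v)
```

```text
[[316.0773703  241.63728221]]
(578, 784, 3)
```

View pics/cmp.png

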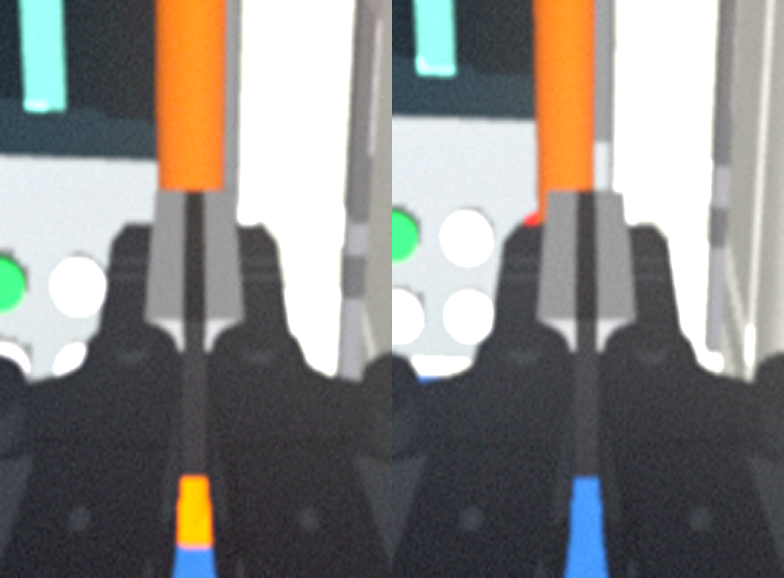

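Call:
servo_tool([
  [[-0.03,0,0.2,0],[-0.03,0,0.2,0],[-0.03,0,0.2,0],[-0.03,0,0.2,0],[-0.03,0,0.2,0]],
], claw=-0.1)

```text
time: 7.15
eef_pos: [0.4687, 0.0193, 0.1559]
tcp_rot: [-0.004, 0.708, 0.004, 0.707]
contact_force: [0.2, -0.5, 0.2]
opening: 0.452
```

Call:
servo_tool([
  [[0,0,-0.2,0],[0,0,-0.4,0],[0,0,-0.6,0],[0,0,-0.63,0],[0,0,-0.63,0]],
])

```text
time: 7.65
eef_pos: [0.4685, 0.0193, 0.093]
tcp_rot: [-0.004, 0.708, 0.004, 0.706]
contact_force: [-0.2, -0.5, 0.6]
opening: 0.449
```

Call:
servo_tool([
  [[0,0,0,0],[0,0,0,0],[0,0,0,0],[0,0,0,0],[0,0,0,0]],
], claw=-1)

```text
time: 8.15
eef_pos: [0.4685, 0.0191, 0.0946]
tcp_rot: [-0.005, 0.708, 0.004, 0.706]
contact_force: [-5.3, -0.7, 4.4]
opening: 0.128
```

Call:
servo_tool([
  [[0.013,0,0.116,0],[0.032,0,0.231,0],[0.056,0,0.344,0],[0.086,0,0.457,0],[0.122,0,0.568,0]],
])

```text
time: 8.65
eef_pos: [0.48, 0.0192, 0.1514]
tcp_rot: [-0.004, 0.709, 0.004, 0.705]
contact_force: [-7.3, -1.7, 0.4]
opening: 0.13
```

Call:
servo_tool([
  [[0.041,0,0.109,0],[0.087,0,0.215,0],[0.139,0,0.32,0],[0.196,0,0.421,0],[0.258,0,0.52,0]],
])

```text
time: 9.15
eef_pos: [0.5049, 0.0194, 0.2043]
tcp_rot: [-0.004, 0.71, 0.004, 0.704]
contact_force: [-11.6, -0.8, 5.0]
opening: 0.129
```

Run:
```python
from h import *
st();im=read_camera('side');cv2.imwrite('pics/s3.png',im[90:290,170:440].repeat(2,0).repeat(2,1))
```

```text
t 9.15 pos [0.5049 0.0194 0.2043] jaw yaw deg 0.72 q [-0.16 -0.08  1.99 -0.    1.25 -0.17] F [-11.59  -0.81   5.  ] open 0.129 xaxis [-0.008 -0.    -1.   ]
```

View pics/s3.png

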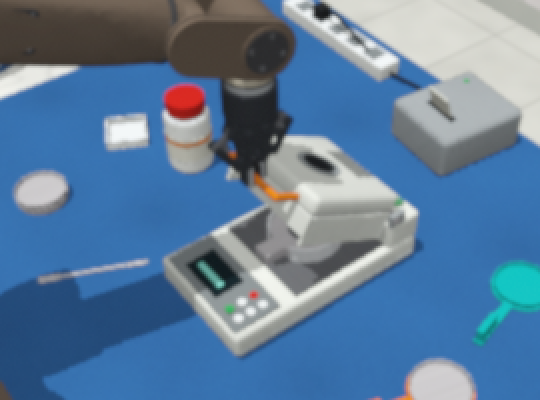

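Call:
servo_tool([
  [[0.037,0,0.105,0],[0.108,0,0.2,0],[0.184,0,0.29,0],[0.265,0,0.37,0],[0.349,0,0.45,0]],
])

```text
time: 9.7
eef_pos: [0.542, 0.0196, 0.2498]
tcp_rot: [-0.004, 0.708, 0.005, 0.706]
contact_force: [-6.9, 2.1, 5.1]
opening: 0.129
```

Call:
servo_tool([
  [[0.088,0,0.075,0],[0.18,0,0.147,0],[0.276,0,0.213,0],[0.375,0,0.275,0],[0.476,0,0.332,0]],
])

```text
time: 10.2
eef_pos: [0.5911, 0.02, 0.2845]
tcp_rot: [-0.004, 0.706, 0.005, 0.708]
contact_force: [-4.8, 3.0, 5.9]
opening: 0.13
```

Call:
servo_tool([
  [[0.1,0,0.055,0],[0.21,0,0.1,0],[0.315,0,0.14,0],[0.425,0,0.175,0],[0.535,0,0.21,0]],
])

```text
time: 10.7
eef_pos: [0.6452, 0.0204, 0.304]
tcp_rot: [-0.004, 0.706, 0.005, 0.709]
contact_force: [-0.3, 1.8, -1.3]
opening: 0.129
```

Call:
servo_tool([
  [[0,0,0,0],[0,0,0,0],[0,0,0,0],[0,0,0,0],[0,0,0,0]],
], claw=0)

```text
time: 11.2
eef_pos: [0.6428, 0.0191, 0.3015]
tcp_rot: [-0.004, 0.707, 0.004, 0.707]
contact_force: [-0.1, 0.1, -0.0]
opening: 0.499
```

Call:
servo_tool([
  [[0,0,0,0],[0,0,0.1,0],[0,0,0.3,0],[0,0,0.6,0],[0,0,0.8,0]],
])

```text
time: 11.7
eef_pos: [0.6435, 0.0192, 0.3851]
tcp_rot: [-0.004, 0.706, 0.004, 0.708]
contact_force: [-0.6, 0.0, 0.5]
opening: 0.502
```

Run:
```python
from h import *
st();im=read_camera('wrist');cv2.imwrite('pics/w4.png',im);cv2.imwrite('pics/s4.png',read_camera('side'))
print([(np.round(d['at'],3).tolist(),round(d['p'],2)) for d in recognise('side','hood_bar')][:3])
C=cam('wrist')
for p,s,c in blobs(im,60): print(s,[np.round(unproj(C,c[None],z),3)[0,:2].tolist() for z in (.341,.02)])
```

```text
t 11.7 pos [0.6435 0.0192 0.3851] jaw yaw deg 0.69 q [-0.13  0.14  1.43 -0.    1.57 -0.14] F [-0.61  0.04  0.46] open 0.502 xaxis [ 0.003 -0.    -1.   ]
[([0.661, 0.003, 0.256], 0.62)]
[ 330  124   27  165 2434] [[0.66, 0.028], [0.688, -0.081]]
[143 273  13  12  97] [[0.517, -0.033], [0.326, -0.235]]
```

View pics/s4.png

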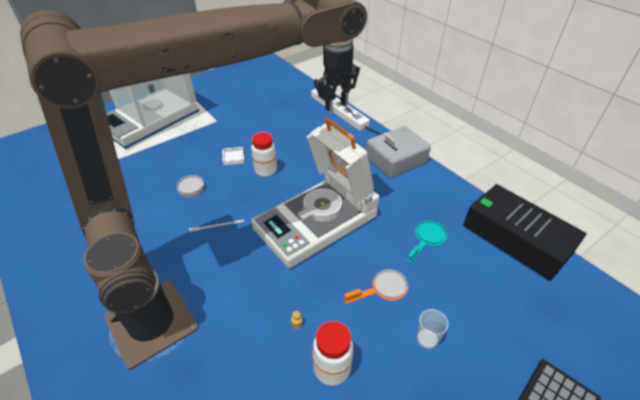

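Call:
servo_tool([
  [[-0.11,-0.2,0,-0.08],[-0.22,-0.4,0,-0.16],[-0.33,-0.6,0,-0.24],[-0.44,-0.8,0,-0.32],[-0.545,-0.97,0,-0.39]],
])

```text
time: 12.35
eef_pos: [0.5876, -0.0785, 0.3795]
tcp_rot: [0.211, 0.676, -0.211, 0.674]
contact_force: [0.3, 0.2, 0.2]
opening: 0.498
```

Call:
servo_tool([
  [[-0.11,-0.2,0,-0.08],[-0.22,-0.4,-0.2,-0.16],[-0.33,-0.6,-0.4,-0.24],[-0.44,-0.8,-0.6,-0.32],[-0.545,-0.97,-0.8,-0.39]],
])

```text
time: 12.85
eef_pos: [0.5328, -0.1753, 0.299]
tcp_rot: [0.404, 0.581, -0.405, 0.579]
contact_force: [0.4, 0.0, 0.7]
opening: 0.498
```

Call:
servo_tool([
  [[-0.11,-0.2,-0.2,-0.08],[-0.22,-0.4,-0.4,-0.16],[-0.33,-0.6,-0.6,-0.24],[-0.44,-0.8,-0.8,-0.32],[-0.545,-0.98,-0.9,-0.39]],
])

```text
time: 13.35
eef_pos: [0.4773, -0.2722, 0.2075]
tcp_rot: [-0.56, -0.433, 0.561, -0.429]
contact_force: [0.2, -0.1, 0.4]
opening: 0.501
```

Run:
```python
from h import *
st();im=read_camera('wrist');cv2.imwrite('pics/w5.png',im)
C=cam('wrist')
for p,s,c in blobs(im,60): print(s,np.round(c),np.round(unproj(C,c[None],.02),3))
print([(np.round(d['at'],3).tolist(),round(d['p'],2)) for d in recognise('wrist','dish_grip')][:3])
t=read_camera('top');cv2.imwrite('pics/t5.png',t);T=cam('top')
for q in('pan_seat','hood'):print([(np.round(d['at'],3).tolist(),round(d['p'],2)) for d in recognise('top',q)][:3])
print('pred seat px',proj(T,[[.601,.019,.075]]))
a=cv2.resize(im,(480,300));b=cv2.resize(t[140:260,270:440],None,fx=3,fy=2.5)
print(a.shape,b.shape);v=np.zeros((600,510,3),np.uint8);v[:300,:480]=a;v[300:600,:510]=b;cv2.imwrite('pics/m5.png',v)
```

```text
t 13.35 pos [ 0.4773 -0.2722  0.2075] jaw yaw deg -104.9 q [-0.7   0.01  1.88 -0.    1.25  1.13] F [ 0.21 -0.1   0.36] open 0.501 xaxis [-0.005  0.004 -1.   ]
[313 101  12  89 936] [319. 144.] [[ 0.504 -0.284  0.02 ]]
[422 262  34  29 108] [436. 274.] [[ 0.304 -0.387  0.02 ]]
[([0.594, -0.298, 0.01], 0.95)]
[([0.574, 0.017, 0.063], 0.56)]
[([0.655, 0.024, 0.297], 0.63), ([0.564, -0.493, 0.049], 0.49)]
pred seat px [[321.43732526 183.66260512]]
(300, 480, 3) (300, 510, 3)
```

View pics/m5.png

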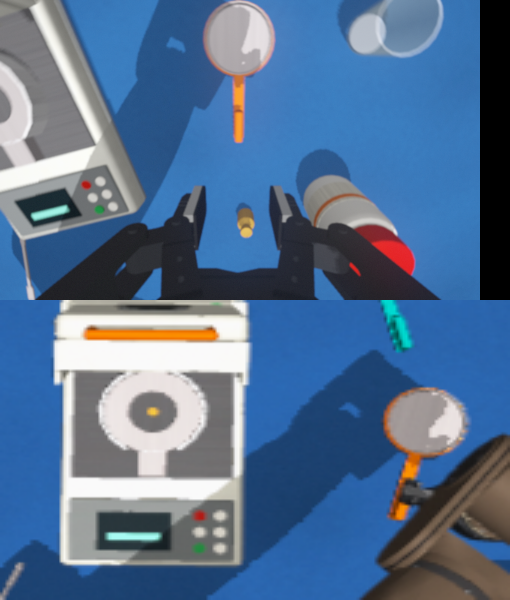

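Run:
```python
from h import *
C=cam('wrist');im=cv2.imread('pics/w5.png')
hs=cv2.cvtColor(im,cv2.COLOR_BGR2HSV)
m=(((hs[...,0]<25)|(hs[...,1]<70))&(hs[...,2]>60)).astype(np.uint8);m[:, :260]=0;m[:,375:]=0;m[200:]=0
n,l,s,c=cv2.connectedComponentsWithStats(m);i=l[50,318];p=np.c_[np.where(l==i)[1],np.where(l==i)[0]].astype(float);print(s[i])
disc=p[p[:,1]<92]
for z in(.0,.008): 
    d=unproj(C,disc,z)[:,:2].astype(np.float32);(cx,cy),r=cv2.minEnclosingCircle(d);print('disc',z,cx,cy,r)
for r in (105,120,140,160,180,186):
    x=p[p[:,1]==r][:,0]
    if len(x):print(r,x.min(),x.max(),np.round(unproj(C,np.array([[x.mean(),r]]),.02),4))
e=p[p[:,1]>100];print('end row',p[:,1].max(),np.round(unproj(C,np.array([[319,p[:,1].max()]]),.034),4),np.round(unproj(C,np.array([[319,p[:,1].max()]]),.004),4))
# seat from top
T=cam('top');t=cv2.imread('pics/t5.png');g=t[150:215,290:355].copy();hh=cv2.cvtColor(g,cv2.COLOR_BGR2HSV)
m=((hh[...,0]>15)&(hh[...,0]<35)&(hh[...,1]>90)).astype(np.uint8);y,x=np.where(m);print('gold',len(x),x.mean()+290,y.mean()+150,unproj(T,np.array([[x.mean()+290,y.mean()+150]]),.075))
gg=g.min(2);m=(gg>140).astype(np.uint8);m[55:]=0
for r in range(18,50,2):
    x=np.where(gg[r]>150)[0]; print(r+150,(x+290).tolist() if len(x)<3 else (x.min()+290,x.max()+290),end=' ')
b=[q for q in blobs(t,20) if 290<q[2][0]<350 and q[2][1]<190]
for q in b: print('bar',q[1],q[2],unproj(T,q[2][None],.341))
```

```text
[ 271    0   96  191 8894]
disc 0.0 0.603101372718811 -0.3063063621520996 0.0532289519906044
disc 0.008 0.6021119952201843 -0.30600860714912415 0.05210172384977341
105 312.0 326.0 [[ 0.5506 -0.2929  0.02  ]]
120 312.0 324.0 [[ 0.5353 -0.2883  0.02  ]]
140 312.0 324.0 [[ 0.514  -0.2829  0.02  ]]
160 312.0 325.0 [[ 0.4918 -0.2773  0.02  ]]
180 312.0 323.0 [[ 0.4689 -0.2707  0.02  ]]
186 312.0 322.0 [[ 0.4618 -0.2687  0.02  ]]
end row 190.0 [[ 0.4605 -0.2703  0.034 ]] [[ 0.4521 -0.2683  0.004 ]]
gold 97 319.83505154639175 157.30927835051546 [[0.69159646 0.02617455 0.075     ]]
168 (np.int64(293), np.int64(352)) 170 (np.int64(290), np.int64(352)) 172 (np.int64(290), np.int64(352)) 174 (np.int64(291), np.int64(350)) 176 (np.int64(291), np.int64(350)) 178 (np.int64(291), np.int64(350)) 180 (np.int64(291), np.int64(350)) 182 (np.int64(291), np.int64(350)) 184 (np.int64(291), np.int64(350)) 186 (np.int64(291), np.int64(350)) 188 (np.int64(291), np.int64(350)) 190 (np.int64(291), np.int64(350)) 192 (np.int64(291), np.int64(350)) 194 (np.int64(291), np.int64(350)) 196 (np.int64(291), np.int64(350)) 198 (np.int64(291), np.int64(350)) bar [299 152  44   5 179] [320.63687151 154.4301676 ] [[0.65424766 0.02016649 0.341     ]]
```

Call:
servo_tool([
  [[0.05,-0.02,-0.25,0],[0.05,-0.02,-0.5,0],[0.05,-0.02,-0.75,0],[0.05,-0.02,-1.0,0],[0.05,-0.02,-1.0,0]],
])

```text
time: 14.1
eef_pos: [0.4832, -0.2721, 0.1085]
tcp_rot: [-0.559, -0.435, 0.559, -0.431]
contact_force: [-0.8, -0.6, 0.1]
opening: 0.502
```

Call:
servo_tool([
  [[0,0,-0.25,0],[0,0,-0.5,0],[0,0,-0.7,0],[0,0,-0.85,0],[0,0,-0.95,0]],
])

```text
time: 14.6
eef_pos: [0.4855, -0.2747, 0.017]
tcp_rot: [0.559, 0.432, -0.559, 0.433]
contact_force: [0.1, -0.7, 0.2]
opening: 0.499
```

Call:
servo_tool([
  [[0,0,0,0],[0,0,0,0],[0,0,0,0],[0,0,0,0],[0,0,0,0]],
], claw=-1)

```text
time: 15.1
eef_pos: [0.4851, -0.2751, 0.0175]
tcp_rot: [0.56, 0.432, -0.559, 0.433]
contact_force: [0.3, -1.9, -0.6]
opening: -0.001
```

Call:
servo_tool([
  [[0,0,0,0],[0,0,0,0],[0,0,0,0],[0,0,-0.05,0],[0,0,-0.1,0]],
], claw=0)

```text
time: 15.6
eef_pos: [0.4847, -0.2748, 0.0065]
tcp_rot: [0.56, 0.432, -0.56, 0.432]
contact_force: [-0.7, -0.0, -0.7]
opening: 0.501
```

Run:
```python
from h import *
st();im=read_camera('wrist');cv2.imwrite('pics/w6.png',im[150:400,180:460].repeat(2,0).repeat(2,1))
print(proj(cam('wrist'),[get_state()['eef_pos']]))
```

```text
t 15.6 pos [ 0.4847 -0.2748  0.0065] jaw yaw deg -104.61 q [-0.7   0.29  1.99 -0.    0.87  1.13] F [-0.73 -0.02 -0.68] open 0.501 xaxis [ 0. -0. -1.]
[[316.26470458 242.30704332]]
```

View pics/w6.png

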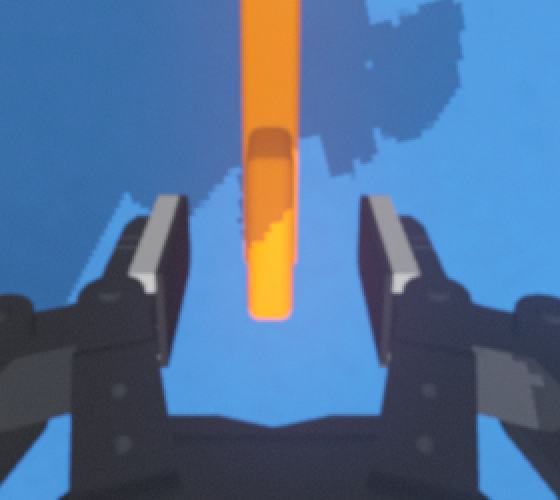

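Call:
servo_tool([
  [[0,0,-0.02,0],[0,0,-0.05,0],[0,0,-0.08,0],[0,0,-0.1,0],[0,0,-0.1,0]],
])

```text
time: 16.15
eef_pos: [0.4845, -0.2746, -0.0036]
tcp_rot: [-0.559, -0.433, 0.56, -0.432]
contact_force: [0.0, 0.2, -0.5]
opening: 0.5
```

Call:
servo_tool([
  [[0,0,0,0],[0,0,0,0],[0,0,0,0],[0,0,0,0],[0,0,0,0]],
], claw=-1, force=30)

```text
time: 16.65
eef_pos: [0.4849, -0.275, -0.0029]
tcp_rot: [0.56, 0.432, -0.559, 0.433]
contact_force: [0.4, 0.4, 0.8]
opening: 0.132
```

Call:
servo_tool([
  [[0,0,0.05,0],[0,0,0.2,0],[0,0,0.45,0],[0,0,0.7,0],[0,0,1.0,0]],
])

```text
time: 17.15
eef_pos: [0.4843, -0.2744, 0.0982]
tcp_rot: [-0.559, -0.433, 0.56, -0.432]
contact_force: [0.9, -0.9, -0.4]
opening: 0.133
```

Call:
servo_tool([
  [[-0.05,0,0.2,0.02],[-0.15,0,0.35,0.05],[-0.25,0.1,0.5,0.08],[-0.35,0.25,0.6,0.11],[-0.45,0.45,0.65,0.14]],
])

```text
time: 17.65
eef_pos: [0.44, -0.2303, 0.1645]
tcp_rot: [0.509, 0.49, -0.508, 0.493]
contact_force: [0.1, 0.1, -0.1]
opening: 0.13
```

Call:
servo_tool([
  [[0,0.2,0,0.01],[0,0.4,0,0.02],[0,0.6,0,0.024],[0,0.8,0,0.024],[0,1.0,0,0.024]],
])

```text
time: 18.15
eef_pos: [0.4397, -0.129, 0.163]
tcp_rot: [0.5, 0.5, -0.499, 0.501]
contact_force: [0.2, -1.0, 0.2]
opening: 0.13
```

Call:
servo_tool([
  [[0,0.2,0,0],[0,0.4,0,0],[0,0.6,0,0],[0,0.8,0,0],[0,1.0,0,0]],
])

```text
time: 18.65
eef_pos: [0.4397, -0.029, 0.163]
tcp_rot: [0.5, 0.5, -0.499, 0.501]
contact_force: [-0.6, 0.6, -0.1]
opening: 0.132
```

Call:
servo_tool([
  [[0,0.2,0,0],[0,0.35,0,0],[0,0.45,0,0],[0,0.49,0,0],[0,0.49,0,0]],
])

```text
time: 19.15
eef_pos: [0.4398, 0.0194, 0.1623]
tcp_rot: [0.499, 0.501, -0.499, 0.501]
contact_force: [-0.8, -0.6, -0.1]
opening: 0.13
```

Run:
```python
from h import *
st();im=read_camera('wrist');cv2.imwrite('pics/w7.png',im);t=read_camera('top');cv2.imwrite('pics/t7.png',t)
cv2.imwrite('pics/s7.png',read_camera('side'))
for c in('wrist','top','side'):
  for q in('dish','pan_seat'):print(c,q,[(np.round(d['at'],3).tolist(),round(d['p'],2)) for d in recognise(c,q)][:3])
a=cv2.resize(im,(640,400))[:300];b=cv2.resize(t[140:260,270:390],None,fx=2.5,fy=2.5);s=cv2.imread('pics/s7.png')[100:250,230:400];s=cv2.resize(s,(340,300))
v=np.zeros((600,640,3),np.uint8);v[:300]=a;v[300:,:300]=b;v[300:,300:]=s;cv2.imwrite('pics/m7.png',v)
```

```text
t 19.15 pos [0.4398 0.0194 0.1623] jaw yaw deg -89.81 q [-0.19 -0.21  2.18 -0.    1.17  1.38] F [-0.76 -0.64 -0.05] open 0.13 xaxis [ 0.001 -0.    -1.   ]
wrist dish [([0.535, 0.02, 0.17], 0.67)]
wrist pan_seat [([0.473, 0.038, 0.062], 0.81)]
top dish [([0.554, 0.022, 0.171], 0.6), ([0.828, -0.244, 0.006], 0.6)]
top pan_seat [([0.63, 0.015, 0.077], 0.58), ([0.526, 0.492, 0.006], 0.34)]
side dish [([0.547, 0.014, 0.167], 0.83), ([0.832, -0.252, 0.008], 0.62), ([0.565, -0.487, 0.056], 0.33)]
side pan_seat [([0.626, -0.014, 0.069], 0.77)]
```

View pics/m7.png

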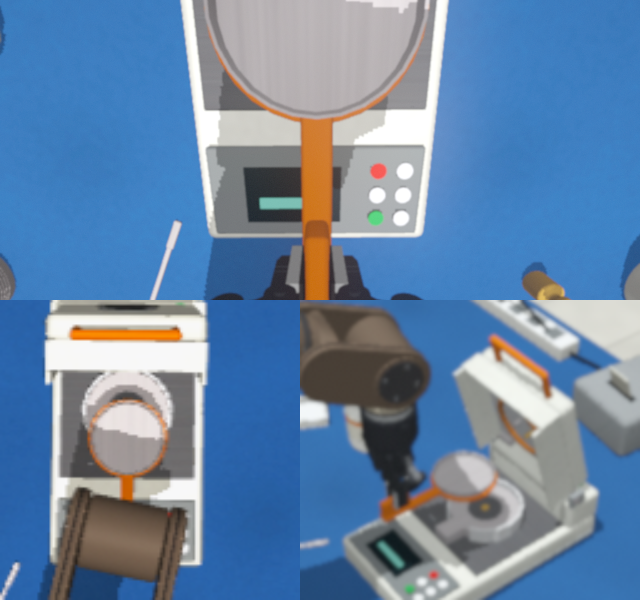

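Run:
```python
from h import *
T=cam('top')
t=cv2.imread('pics/t5.png');g=t.min(2)
m=np.zeros_like(g);m[165:206,296:346]=(g[165:206,296:346]>150)*255
n,l,s,c=cv2.connectedComponentsWithStats(m)
for i in range(1,n):
    if s[i][4]>60: print('comp',s[i],c[i])
for r in range(166,206,3): print(r,''.join('#' if v>150 else ('+' if v>100 else '.') for v in g[r,294:348]))
i=1+np.argmax([s[j][4] if abs(c[j][0]-321)<8 and s[j][2]<48 else 0 for j in range(1,n)])
ys,xs=np.where(l==i);k=ys<193
ct=max(cv2.findContours(((l==i)&(np.arange(400)[:,None]<195)).astype(np.uint8),cv2.RETR_EXTERNAL,cv2.CHAIN_APPROX_NONE)[0],key=len)[:,0].astype(float)
ct=ct[ct[:,1]<193]
X=unproj(T,ct,.085)[:,:2];A=np.c_[2*X,np.ones(len(X))];q=np.linalg.lstsq(A,(X**2).sum(1),rcond=None)[0];print('seat ring outer z.085',q[:2],np.sqrt(q[2]+q[0]**2+q[1]**2))
t=cv2.imread('pics/t7.png')
o=orange(t);ys,xs=np.where(o[175:212,300:345]);p=np.c_[xs+300,ys+175].astype(float)
for z in(.166,.172):
    X=unproj(T,p,z)[:,:2];(cx,cy),r=cv2.minEnclosingCircle(X[unproj(T,p,z)[:,0]>.515].astype(np.float32));print('dish',z,cx,cy,r)
    w=X[X[:,0]>.53];A=np.c_[2*w,np.ones(len(w))];q=np.linalg.lstsq(A,(w**2).sum(1),rcond=None)[0];print(q[:2],np.sqrt(q[2]+q[0]**2+q[1]**2))
W=cam('wrist');im=cv2.imread('pics/w7.png');p=max(blobs(im,60),key=lambda b:b[1][4])[0]
for r in(190,230,270):
    x=p[p[:,1]==r][:,0];print(r,x.min(),x.max())
# side: orange blob extents of dish in side
S=cam('side');im=cv2.imread('pics/s7.png')
for p,s,c in blobs(im,40): print('side',s,c)
for z in(.155,.166,.175):print(z,proj(S,[[.56,.02,z]]))
```

```text
comp [ 296  165   50   41 1018] [320.63163065 181.68762279]
166 ######################################################
169 #++++++++++++++..####################.++++++++++++++++
172 #++++++++++++###########################+.++++++++++++
175 #++++++++++################################+++++++++++
178 #+++++++++############++++++++++############++++++++++
181 #++++++++###########++++++++++++++###########+++++++++
184 #++++++++##########++++++....++++++##########+++++++++
187 #++++++++###########++++++++++++++###########+++++++++
190 ++++++++++###########+++++++++++#############++++++++#
193 #++++++++++################################++++++++++#
196 #++++++++++++############################++++++++++++#
199 #++++++++++++++++##+##############+##+++++++++++++++++
202 ++++++++++++++++++++++##########++++++++++++++++++++++
205 ++++++++++++++++++++++##########++++++++++++++++++++++
seat ring outer z.085 [0.62224984 0.02223709] 0.0642611765709386
dish 0.166 0.0 0.0 0.0
[0. 0.] 0.0
dish 0.172 0.0 0.0 0.0
[0. 0.] 0.0
190 302.0 332.0
230 304.0 331.0
270 306.0 329.0
side [327 120  28  26 104] [340.61538462 130.35576923]
side [272 195  29  16 135] [283.71851852 202.71111111]
0.155 [[311.5987905  190.17399829]]
0.166 [[311.55085511 187.51795029]]
0.175 [[311.51119003 185.32015124]]
```

Run:
```python
from h import *
T=cam('top')
for z in(.075,.085):print('seat',z,unproj(T,np.array([[320.5,184.0]]),z))
t=cv2.imread('pics/t7.png');hs=cv2.cvtColor(t,cv2.COLOR_BGR2HSV)
for r in range(176,224,2): print(r,''.join('O' if (h<22 and s>90) else ('#' if v>150 else ('+' if v>100 else '.')) for h,s,v in hs[r,296:346]))
```

```text
seat 0.075 [[0.59978754 0.02217365 0.075     ]]
seat 0.085 [[0.59878124 0.02205498 0.085     ]]
176 +++++++++##############+++++#############+++++++++
178 ++++++++###########+..........+###########++++++++
180 +++++++##########+.OOOOO###OOOO++##########+++++++
182 +++++++########OOO+##############OO########+++++++
184 +++++++######OO#####################O######+++++++
186 +++++++####+O########################O#####+++++++
188 +++++++####O##########################OO###+++++++
190 ++++++..##O+###########################O###+++++++
192 +++++....OO+###########################OO+++++++++
194 +++++....O+#############################O+++++++++
196 +++++....O+###########################++O+++++++++
198 ++++.....OO+##########################+OO+++++++++
200 ++++......O##########################++O++++++++++
202 +++........O########################++OO++++++++++
204 +++.........OO+####################+OOO+++++++++++
206 ++...........OOO+###############++OOO.++++++++++++
208 ++..............OOO#++######+#+OOO........++++++++
210 ++..................OOOOOOOOOO............++++++++
212 ######################OOOOO#######################
214 ######################OOOOO#######################
216 ####+.....+###########OOOOO#######################
218 ###+......+......+####OOOOO#######################
220 +.....................OOOOO.......+++###++++++++++
222 +.++...+............................++#####+######
```

Run:
```python
from h import *
T=cam('top');S=cam('side')
for z in(.165,.172):print('dish',z,unproj(T,np.array([[320.5,195.0]]),z))
t=cv2.imread('pics/s7.png');hs=cv2.cvtColor(t,cv2.COLOR_BGR2HSV)
for r in range(170,208,2): print(r,''.join('O' if (h<22 and s>90) else ('#' if v>150 else ('+' if v>100 else '.')) for h,s,v in hs[r,265:340]))
a=np.linspace(0,2*np.pi,72)
for z in(.160,.165,.170):
  for x in (.552,.558):
    q=proj(S,np.c_[x+.05*np.cos(a),.021+.05*np.sin(a),0*a+z]);print(z,x,'L R T B',np.round([q[:,0].min(),q[:,0].max(),q[:,1].min(),q[:,1].max()],1))
    print('front/rear tilt pts',np.round(proj(S,[[x-.145,.02,z],[x-.145,.02,z+.034]]),1).tolist())
```

```text
dish 0.165 [[0.55571054 0.02044869 0.165     ]]
dish 0.172 [[0.55520619 0.02036937 0.172     ]]
170 ......................+###############################+###+++++###+++++++OO
172 .....................+#################################+#############++####
174 .....................+######################################++++###########
176 .....................+######################################++##++#########
178 ......................+##############+++++##################++#####+#######
180 +....................++############+++++++###################+#############
182 #+..................++###########++++++++++################################
184 ##+................++++#########++++++++++++###################++##########
186 ####++..............++++++++###+++++++++++++++##################++++#######
188 #####+...............+++++..+#++++++++++++++++++###############O#+++++#####
190 ######+....................+##+O++++++++++++++++##############O######+++###
192 #######++................+####++O+++++++++++++++++##########OO##########+++
194 #######++..............+####++OOOOO+++++
[... 405 characters left out ...]
+++++......OOO+.....+++#######
206 #####+OOOOOOOOOO#####+................+++++++++++++..............+++#######
0.16 0.552 L R T B [292.7 325.8 178.9 201.5]
front/rear tilt pts [[268.8, 211.0], [267.8, 202.6]]
0.16 0.558 L R T B [294.3 327.3 178.1 200.7]
front/rear tilt pts [[270.6, 210.1], [269.6, 201.7]]
0.165 0.552 L R T B [292.6 325.8 177.7 200.3]
front/rear tilt pts [[268.7, 209.8], [267.6, 201.4]]
0.165 0.558 L R T B [294.3 327.4 176.9 199.5]
front/rear tilt pts [[270.4, 208.9], [269.4, 200.4]]
0.17 0.552 L R T B [292.6 325.8 176.4 199.1]
front/rear tilt pts [[268.5, 208.6], [267.5, 200.1]]
0.17 0.558 L R T B [294.2 327.4 175.7 198.2]
front/rear tilt pts [[270.3, 207.7], [269.3, 199.2]]
```

Call:
servo_tool([
  [[0.1,0,0,0.006],[0.2,0.01,0,0.006],[0.3,0.015,0,0.006],[0.4,0.015,0,0.006],[0.44,0.015,0,0.006]],
])

```text
time: 20.1
eef_pos: [0.485, 0.0207, 0.1618]
tcp_rot: [0.497, 0.503, -0.497, 0.503]
contact_force: [-0.5, 0.1, -0.1]
opening: 0.127
```

Call:
servo_tool([
  [[0,0,-0.15,0],[0,0,-0.3,0],[0,0,-0.45,0],[0,0,-0.57,0],[0,0,-0.67,0]],
])

```text
time: 20.6
eef_pos: [0.4836, 0.0208, 0.0939]
tcp_rot: [0.497, 0.503, -0.497, 0.503]
contact_force: [-0.1, 0.1, 0.0]
opening: 0.129
```

Run:
```python
from h import *
st();T=cam('top');t=read_camera('top');hs=cv2.cvtColor(t,cv2.COLOR_BGR2HSV)
for r in range(162,206,2): print(r,''.join('O' if (h<22 and s>90) else ('#' if v>150 else ('+' if v>100 else '.')) for h,s,v in hs[r,296:346]))
```

```text
t 20.6 pos [0.4836 0.0208 0.0939] jaw yaw deg -89.31 q [-0.17 -0.01  2.13  0.    1.02  1.39] F [-0.06  0.13  0.  ] open 0.129 xaxis [-0.001  0.    -1.   ]
162 ##################################################
164 ##################################################
166 ##################################################
168 +++++#############################################
170 +++++++++++++####OOO##########OO+###++++++++++++++
172 +++++++++++####O#################OO###+.++++++++++
174 +++++++++.###O##########################++++++++++
176 +++++++++##OO########################O###+++++++++
178 +++++++.#############################OO###++++++++
180 +++++++###O+##########################O####+++++++
182 +++++++#+#O+##########################OO###+++++++
184 +++++++##OO+#########################+OO###+++++++
186 +++++..##+O##########################+O####+++++++
188 +++++..+##OO+#######################++O####+++++++
190 +++++...###OO+#####################+#O#####+++++++
192 ++++.....###OO#####################OO####+++++++++
194 ++++......####OO#+#############++OO##+##++++++++++
196 +++........+#####OOO++#++++++OOOO+####++++++++++++
198 +++..........+##+###+#OOOOOO########...+++++++++++
200 ++..................+#OOOOO##+........++++++++++++
202 ++..................+#OOOOO##+............++++++++
204 ++........O............OOOO...............++++++++
```

Call:
servo_tool([
  [[-0.01,0,-0.05,0],[-0.01,0,-0.1,0],[-0.01,0,-0.15,0],[-0.01,0,-0.18,0],[-0.01,0,-0.18,0]],
])

```text
time: 21.15
eef_pos: [0.4825, 0.0208, 0.0765]
tcp_rot: [0.497, 0.503, -0.497, 0.503]
contact_force: [0.4, -0.2, -0.3]
opening: 0.129
```

Call:
servo_tool([
  [[0,0,-0.01,0],[0,0,-0.02,0],[0,0,-0.03,0],[0,0,-0.04,0],[0,0,-0.04,0]],
])

```text
time: 21.65
eef_pos: [0.4826, 0.0207, 0.0727]
tcp_rot: [0.497, 0.503, -0.497, 0.503]
contact_force: [-0.1, 0.2, -0.6]
opening: 0.132
```

Run:
```python
from h import *
st();s=get_state();print(s['wrist_torque'])
```

```text
t 21.65 pos [0.4826 0.0207 0.0727] jaw yaw deg -89.31 q [-0.17  0.02  2.14  0.    0.97  1.39] F [-0.06  0.25 -0.62] open 0.132 xaxis [-0.  0. -1.]
[-0.04510274 -0.07992061  0.00793043]
```

No contact yet; lower in small steps.

Call:
servo_tool([
  [[0,0,-0.01,0],[0,0,-0.02,0],[0,0,-0.02,0],[0,0,-0.02,0],[0,0,-0.02,0]],
])

```text
time: 22.15
eef_pos: [0.4828, 0.0207, 0.0719]
tcp_rot: [0.497, 0.503, -0.497, 0.503]
contact_force: [-3.2, 0.3, 5.9]
opening: 0.13
```

Call:
servo_tool([
  [[0,0,-0.01,0],[0,0,-0.02,0],[0,0,-0.02,0],[0,0,-0.02,0],[0,0,-0.02,0]],
])

```text
time: 22.65
eef_pos: [0.4826, 0.0207, 0.0715]
tcp_rot: [0.496, 0.504, -0.497, 0.503]
contact_force: [-9.5, 0.4, 16.1]
opening: 0.128
```

Call:
servo_tool([
  [[0,0,0.01,0],[0,0,0.02,0],[0,0,0.03,0],[0,0,0.03,0],[0,0,0.03,0]],
])

```text
time: 23.15
eef_pos: [0.4829, 0.0207, 0.0719]
tcp_rot: [0.497, 0.503, -0.497, 0.503]
contact_force: [-0.9, 1.1, 2.6]
opening: 0.132
```

Call:
servo_tool([
  [[0,0,0,0],[0,0,0,0],[0,0,0,0],[0,0,0,0],[0,0,0,0]],
], claw=-0.1)

```text
time: 23.65
eef_pos: [0.4827, 0.0207, 0.0717]
tcp_rot: [0.497, 0.503, -0.497, 0.503]
contact_force: [-0.3, 0.0, -0.1]
opening: 0.448
```

Call:
servo_tool([
  [[0,0,0.1,0],[0,0,0.3,0],[0,0,0.5,0],[0,0,0.75,0],[0,0,1.0,0]],
])

```text
time: 24.15
eef_pos: [0.4826, 0.0207, 0.1734]
tcp_rot: [0.497, 0.503, -0.497, 0.503]
contact_force: [0.7, -0.6, 0.3]
opening: 0.453
```

Run:
```python
from h import *
st();T=cam('top');t=read_camera('top');hs=cv2.cvtColor(t,cv2.COLOR_BGR2HSV)
for r in range(150,206,2): print(r,''.join('O' if (h<22 and s>90) else ('#' if v>150 else ('+' if v>100 else '.')) for h,s,v in hs[r,296:346]))
im=read_camera('wrist');cv2.imwrite('pics/w8.png',im)
for q in('dish','hood'):print([(np.round(d['at'],3).tolist(),round(d['p'],2)) for d in recognise('top',q)][:2])
W=cam('wrist')
for p,s,c in blobs(im,60): print(s,c)
print(proj(W,[[.6,.021,.075],[.455,.021,.079],[.455,.021,.109]]))
```

```text
t 24.15 pos [0.4826 0.0207 0.1734] jaw yaw deg -89.31 q [-0.17 -0.11  2.07 -0.    1.18  1.39] F [ 0.67 -0.64  0.34] open 0.453 xaxis [ 0. -0. -1.]
150 ####O#############################################
152 ##OOOOOOOOOOOOOOOOOOOOOOOOOOOOOOOOOOOOOOOOOOOO####
154 ##OOOOOOOOOOOOOOOOOOOOOOOOOOOOOOOOOOOOOOOOOOOOO###
156 #####################################OOOOOOOO#####
158 ##################################################
160 ##################################################
162 ##################################################
164 ##################################################
166 ##################################################
168 +++++#############################################
170 ++++++++.....########OO#OOOO########++++++++++++++
172 +++++++....+##+#OO##############O#####+.++++++++++
174 ++++++....+++#O++#######################++++++++++
176 ++++++...#+#OO+###################++O#++++++++++++
178 ++++++..###OO+######################+O####++++++++
180 +++++..+####+########################+O####+++++++
182 +++++..#+#O+#########################+O####+++++++
184 ++++...###O+#########################+OO###+++++++
186 ++++...###O+#########################+O+###+++++++
188 ++++...+##OO+#######################++O####+++++++
190 +++.....###OO++#####################+O#####+++++++
192 +++......###OO+###################+#O####+++++++++
194 ++........####OO+###############++OO#+##...+++++++
196 ++.........+###+OOO++#########+OOO####+....+++++++
198 +............+##+###OOOOOOOOOO######.......+++++++
200 +...................+#OOOOO##+.............+++++++
202 +.....................OOOOO##+...........+++++++++
204 ...+...................O...............+++..++++++
[([0.83, -0.245, 0.006], 0.78), ([0.601, 0.023, 0.082], 0.63)]
[([0.655, 0.022, 0.292], 0.65)]
[ 307  116   21  122 1974] [316.94478217 175.36727457]
[[317.68470756  48.42345273]
 [315.41151882 225.5206578 ]
 [315.31545021 239.74537327]]
```

Call:
servo_tool([
  [[0,0,0.2,0.08],[0,0,0.4,0.16],[0,0,0.6,0.24],[0,0,0.8,0.32],[0,0,1.0,0.4]],
], claw=0.1, force=20)

```text
time: 24.85
eef_pos: [0.4818, 0.0209, 0.2707]
tcp_rot: [0.315, 0.634, -0.316, 0.632]
contact_force: [0.7, 0.1, 0.5]
opening: 0.552
```

Call:
servo_tool([
  [[0,0,0.2,0.08],[0,0,0.4,0.16],[0,0,0.6,0.24],[0,0,0.8,0.32],[0,0,1.0,0.4]],
])

```text
time: 25.35
eef_pos: [0.4822, 0.0208, 0.3706]
tcp_rot: [0.105, 0.701, -0.105, 0.698]
contact_force: [-0.1, -0.7, -0.8]
opening: 0.551
```

Call:
servo_tool([
  [[0,0,0.15,0.08],[0.1,0,0.3,0.16],[0.25,0,0.3,0.2],[0.45,0,0.3,0.2],[0.65,0,0.3,0.2]],
])

```text
time: 25.85
eef_pos: [0.5481, 0.0208, 0.4]
tcp_rot: [-0.004, 0.708, 0.004, 0.706]
contact_force: [-0.0, 0.2, 0.5]
opening: 0.553
```

Run:
```python
from h import *
st();im=read_camera('wrist');cv2.imwrite('pics/w9.png',im);W=cam('wrist')
for p,s,c in blobs(im,60):
    print(s,c,np.round(unproj(W,c[None],.341),4))
    for r in range(s[1]+10,s[1]+s[3],25):
        x=p[p[:,1]==r][:,0];print(r,x.min(),x.max(),np.round(unproj(W,np.array([[(x.min()+x.max())/2,r]]),.341),4))
im=cv2.imread('pics/s7.png');S=cam('side')
b=[q for q in blobs(im,40) if q[2][1]<150][0];print('side bar',b[1],b[2],proj(S,[[.656,.02,.341],[.66,.02,.341]]))
```

```text
t 25.85 pos [0.5481 0.0208 0.4   ] jaw yaw deg 0.69 q [-0.15 -0.07  1.63  0.    1.59 -0.16] F [-0.    0.23  0.49] open 0.553 xaxis [-0.003  0.    -1.   ]
[ 449  129   34  152 1753] [465.61950941 202.35482031] [[0.6627 0.027  0.341 ]]
139 472.0 481.0 [[0.6628 0.0743 0.341 ]]
164 466.0 477.0 [[0.6623 0.0564 0.341 ]]
189 462.0 473.0 [[0.6624 0.0375 0.341 ]]
214 458.0 469.0 [[0.6626 0.0177 0.341 ]]
239 455.0 465.0 [[ 0.6631 -0.0033  0.341 ]]
264 451.0 460.0 [[ 0.6629 -0.0254  0.341 ]]
[256 148  66  13 604] [286.39238411 153.95364238] [[0.528  0.0619 0.341 ]]
158 257.0 286.0 [[0.5172 0.0588 0.341 ]]
[197 270  11  11  73] [203.06849315 273.98630137] [[ 0.4582 -0.0374  0.341 ]]
280 204.0 205.0 [[ 0.4588 -0.043   0.341 ]]
side bar [327 120  28  26 104] [340.61538462 130.35576923] [[338.12133024 127.90075404]
 [339.22326482 127.40098488]]
```

Call:
servo_tool([
  [[0.2,0,0,0],[0.4,0,0,0],[0.6,0,0,0],[0.8,0,0,0],[1.0,0,0,0]],
])

```text
time: 26.4
eef_pos: [0.6479, 0.0208, 0.3998]
tcp_rot: [-0.004, 0.708, 0.004, 0.706]
contact_force: [-0.1, -0.6, -0.3]
opening: 0.547
```

Call:
servo_tool([
  [[0.11,0,0,0],[0.11,0,-0.2,0],[0.11,0,-0.4,0],[0.11,0,-0.6,0],[0.11,0,-0.8,0]],
])

```text
time: 26.9
eef_pos: [0.658, 0.0208, 0.32]
tcp_rot: [-0.004, 0.708, 0.004, 0.706]
contact_force: [0.8, 0.2, -0.4]
opening: 0.547
```

Call:
servo_tool([
  [[0,0,-0.05,0],[0,0,-0.1,0],[0,0,-0.15,0],[0,0,-0.15,0],[0,0,-0.15,0]],
])

```text
time: 27.4
eef_pos: [0.659, 0.0207, 0.3077]
tcp_rot: [-0.004, 0.707, 0.004, 0.708]
contact_force: [0.2, -0.4, 0.6]
opening: 0.549
```

Call:
servo_tool([
  [[0,0,0,0],[0,0,0,0],[0,0,0,0],[0,0,0,0],[0,0,0,0]],
], claw=-1)

```text
time: 27.9
eef_pos: [0.6583, 0.0207, 0.3075]
tcp_rot: [-0.004, 0.707, 0.004, 0.707]
contact_force: [-2.8, 0.5, 3.2]
opening: 0.129
```

Call:
servo_tool([
  [[-0.114,0,-0.025,0],[-0.227,0,-0.055,0],[-0.338,0,-0.09,0],[-0.447,0,-0.131,0],[-0.553,0,-0.177,0]],
])

```text
time: 28.4
eef_pos: [0.6048, 0.0203, 0.29]
tcp_rot: [-0.005, 0.705, 0.004, 0.709]
contact_force: [1.3, -1.7, 3.3]
opening: 0.125
```

Call:
servo_tool([
  [[-0.105,0,-0.052,0],[-0.206,0,-0.109,0],[-0.305,0,-0.171,0],[-0.401,0,-0.237,0],[-0.493,0,-0.309,0]],
])

```text
time: 28.9
eef_pos: [0.555, 0.02, 0.2586]
tcp_rot: [-0.005, 0.706, 0.004, 0.709]
contact_force: [0.0, -2.2, 1.2]
opening: 0.132
```

Call:
servo_tool([
  [[-0.035,0,-0.03,0],[-0.07,0,-0.061,0],[-0.104,0,-0.092,0],[-0.138,0,-0.124,0],[-0.138,0,-0.124,0]],
])

```text
time: 29.4
eef_pos: [0.5397, 0.02, 0.2451]
tcp_rot: [-0.005, 0.708, 0.004, 0.707]
contact_force: [0.1, -5.9, 0.0]
opening: 0.129
```

Call:
servo_tool([
  [[0,0,0,0],[0,0,0,0],[0,0,0,0],[0,0,0,0],[0,0,0,0]],
])

```text
time: 29.9
eef_pos: [0.5401, 0.02, 0.2455]
tcp_rot: [-0.005, 0.707, 0.004, 0.707]
contact_force: [0.0, -5.4, 0.3]
opening: 0.128
```

Run:
```python
from h import *
st();S=cam('side');im=read_camera('side');t=read_camera('top');T=cam('top')
a=.0862;r=.2329;hx=.7
P=lambda th:[hx-r*np.cos(th+a),.0205,.112+r*np.sin(th+a)]
# visible bar-corner (right end, y=-.0375) vs angle
for th in(.57,.65,.72,.8,.85):
    p=np.array(P(th));e=p-[0,.056,0];f=p+[0,.056,0];print(th,np.round(p,3),'side ends',np.round(proj(S,[e,f]),1).tolist(),'top',np.round(proj(T,[e,f]),1).tolist())
for n,i in(('side',im),('top',t)):
    for p,s,c in blobs(i,12):
        if 250<c[0]<400 and 120<c[1]<240: print(n,s,np.round(c,1))
hs=cv2.cvtColor(im,cv2.COLOR_BGR2HSV)
for rr in range(136,200,2): print(rr,''.join('O' if (h<22 and s>90) else ('#' if v>150 else ('+' if v>100 else '.')) for h,s,v in hs[rr,280:365]))
hs=cv2.cvtColor(t,cv2.COLOR_BGR2HSV)
for rr in range(166,220,2): print(rr,''.join('O' if (h<22 and s>90) else ('#' if v>150 else ('+' if v>100 else '.')) for h,s,v in hs[rr,290:352]))
```

```text
t 29.9 pos [0.5401 0.02   0.2455] jaw yaw deg 0.68 q [-0.15 -0.04  1.87 -0.    1.31 -0.16] F [ 0.03 -5.36  0.25] open 0.128 xaxis [-0.001 -0.001 -1.   ]
0.57 [0.515 0.02  0.254] side ends [[310.1, 181.6], [287.2, 161.0]] top [[339.0, 206.8], [300.8, 206.1]]
0.65 [0.527 0.02  0.268] side ends [[313.5, 176.0], [290.4, 155.6]] top [[339.3, 202.5], [300.6, 201.8]]
0.72 [0.539 0.02  0.28 ] side ends [[316.8, 171.1], [293.4, 150.9]] top [[339.5, 198.3], [300.5, 197.6]]
0.8 [0.553 0.02  0.292] side ends [[320.9, 165.6], [297.2, 145.6]] top [[339.7, 193.2], [300.3, 192.5]]
0.85 [0.562 0.02  0.3  ] side ends [[323.6, 162.3], [299.8, 142.4]] top [[339.9, 189.7], [300.2, 189.0]]
side [308 161  17  14  62] [315.  168.5]
side [285 209  27  17 180] [295.8 216.7]
top [319 221   5   4  18] [321.2 222.3]
136 ###########+................................++#######################################
138 ###########+...............................++########################################
140 ##########++..............................++#########################################
142 ########++.................
[... 3687 characters left out ...]
+++++++++++++OO++..+++########
200 #++..++....+++++++++++++++++++++++++++++++++.OO++.+++.++++####
202 +++..++...............+++++++++++++++++++++++.+++.+++.++++####
204 +++.++............................++++++++++..++..++..++++####
206 ++..++.......................................+++.+++.++++#####
208 ++.+++.......................................+++.++.+++++#####
210 ++.++.............................++++++++...++..++++++++#####
212 +..++...#################+........##########+++.+++###########
214 +.+++...#################+........##########+++.+++###########
216 ..++...+#################+........#########+++..++############
218 .+++...##################..........########+++.+++############
```

Run:
```python
from h import *
S=cam('side');print(proj(S,[[.455,.021,.079],[.455,.021,.109],[.502,.021,.109],[.55,.021,.083]]))
s=get_state();print(np.abs(s['dq']).max(),s['contact_force'],s['opening'],s['time']);sign_off()
```

```text
[[284.18075244 222.30494655]
 [283.58417395 215.5902781 ]
 [296.36417801 208.82343358]
 [309.16051161 207.9699562 ]]
0.00107300410842639 [-0.40792208 -5.4654924   0.12540192] 0.1310089755566683 30.0
the job is handed in; nothing more can be done
```

I opened the hood until it stayed up by itself, set the dish in the pan seat and let go. I then brought the hood back down to about 0.72 rad and held it there by the bar when I handed in at 30 s. `sign_off` gives no verdict, so what follows rests on my own last checks.

**Hood:** In the side picture, the bar's near end lies within a pixel or two of where it should be at 0.72 rad, inside the 0.57–0.82 range. The gripper opening matched the 12 mm bar and joint speeds were near zero. The only odd reading is a steady sideways force of about 5 N on the gripper.

**Dish:** After release, it was centred on the seat to within a pixel (about 3 mm) in the top picture. It met the seat at the expected height. I did not measure its tilt directly. With the hood lowered over it, the handle was still where it should be in the side picture.

**What disagreed or failed:**
- **Fingers short:** The fingers grip about 20 mm short of the reported tool tip. The first close on the bar and the first on the fin met nothing. I repeated each one lower, and nothing else was moved.
- **Cameras:** The wrist and top cameras differed by about 5 mm in x, so I placed the dish by comparing it with the seat in the top picture.
- **Bystanders:** I did not measure these again at the end. I saw no sign of touching any of them.

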